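Lock the filter cover of the vacuum pump with its slot key

ROBOT

A 7-joint arm with a two-finger parallel gripper is mounted at the origin on a cart in front of the work surface, level with it; the furniture and walls round the work are solid. World frame = base frame: x ahead of the robot, y to its left, z up, the work surface at z = 0. Lengths are in m, angles in rad, forces in N, time in s.
With the tool pointing down it reaches from about 0.425 to 0.875 m from the base axis. Payload 9.9 kg.
Tool frame: the origin (TCP) lies midway between the tips of the shut fingers; the grasp point (between the pads) lies 19 mm behind it; z points along the fingers, y is the line along which they close (so a half turn about z gives the same grasp; the last joint's range is limited). The gripper opens to 85 mm and grips with 20 to 120 N. Pads are 22 mm wide; open, the fingers measure 114 mm over their backs; the gripper's body (76 mm by 85 mm) begins 54 mm behind the grasp point. The pads swing forward as they close: fully open they stand 13 mm farther back than shut.
Start: joints at [1.194, 0.576, 0.025, 1.437, -0.015, 1.129, -0.057], TCP at [0.195, -0.646, 0.231] pointing down, gripper open.
Joint ranges: [-2.76, 2.76], [-0.34, 2.15], [-1.52, 1.57], [0.19, 2.46], [-1.09, 4.23], [0.17, 1.99], [-2.82, 2.82]. Speed limits (rad/s): [2.22, 2.22, 3.01, 3.01, 3.14, 3.14, 3.14].

INTERFACE

Orientations are given as [roll, pitch, yaw] about the fixed x, y, z axes, in that order (R = Rz(yaw) Ry(pitch) Rx(roll)).
In Python, from plant import sense, get_image, sign_off gives the robot as it stands.
- The arm moves only by the tool servo_tool, never from a script. Its arguments are lists of equal length, an entry for each row: "fingers": the opening, from 0 (shut) to 1 (fully open); "dp": the shift along the tool's x, y, z in mm, a list of three; "twist": the turn about the tool's z in degrees. A call has 1 to 20 rows; each row shifts and turns the commanded pose from where the row before left it, along the tool's axes as they then stand; what a row does not reach is not made up. A row lasts 1/8 s, in which the tool goes at most 62.5 mm and 10.7 degrees, less where a joint would pass 70% of its speed; a pose out of reach is approached as far as the arm can. A call with a gripper value outside its range is refused whole. The fingers move at their own pace and stop on an object; "newtons" is the grip in N (left out, the last holds). Time passes only in rows, so rows that do not move let the fingers close. It gives the time, the measured TCP pose, the force, the opening and the grip force at its end, in the units of the state.
- sense(): the state, without advancing time (a new reading comes with each control period).
- get_image(name): name is "side" or "top"; returns a dict with "color" (384x512x3 uint8, blue, green, red), "vfov" (degrees; the focal length in pixels is half the picture's height over the tangent of half this angle, whatever the lens; pixels are square), "cx", "cy" (the principal point, pixels), "dist" ([k1, k2, p1, p2, k3] as OpenCV has them; the pictures are not rectified), "xyz" and "rotation" of the camera in the world. Camera axes: x right, y down, z forward; pixel columns grow to the right and rows downward; lengths in m; the calibration is good to about 2 mm. A picture is of the moment at which its call begins. There is no depth.
- sign_off(): hands the job in; it is judged then, once.
The state is a dict: "time": time; "joints": joint angles; "dq": joint speeds; "tau": joint torques, N m; "tool_pos": TCP position; "tool_rot": TCP orientation; "wrist_force": force on the tool from outside, world axes, zero at the start; "ft_torque": the same for the moment, N m; "finger_gap": finger opening in m; "grip_force": force on a finger pad.
Only numpy, scipy, OpenCV 4.12 (cv2) and the standard library are available. Lean on these libraries where they do the work, as an engineer would, in place of code of your own. Each camera call takes 0.05 s, during which the arm holds its last target. There are 200 camera calls.

TASK

The filter cover on top of the small white vacuum pump has been put back after a filter change but is not locked. Take the orange key from its stand, fit its blade into the slot of the cam lock on the cover - the stud floats in its ring, so feel for the slot - and turn it clockwise to the end of its quarter turn, until it seats and draws the cover down on its seal; be gentle and do not force lock or key. Then put the key back in its stand, upright and right down as it stood, and leave the other things where they are.

Things in the scene. Friction and masses are not known exactly. Their poses are not given: they have to be found in the camera images.
- pump: white box-shaped vacuum pump, fixed, 190 x 150 mm on plan, housing top 100 mm above the bench; origin on the bench under its middle, front (switch and gauge) towards its own -x, z up. Its aluminium filter cover (128 x 112 x 8 mm) lies on a black seal on top, hooked under two tongues at the far (+x) edge, held at the near edge by the cam lock
- lock_ring (a point): middle of the top rim of the dark ring (47 mm outside, 37 mm inside, rim 4 mm above the cover) round the cam lock; moves with the cover; axes like the pump's (x away from its front, z up). About 118 mm above the bench when unlocked, 3 mm lower when locked. In the ring sits the brass stud with the slot
- stud_home (a point): middle of the stud's face were it centred in its ring, 1 mm below the rim. Brass stud 25 mm across; slot 5 mm wide, 6 mm deep, right across it. It floats square to its slot (up to 5 mm either way, 5 N friction) and rests 2.5 to 4.5 mm off, to a side not measured: a blade over the ring's middle lands beside the slot. Sprung: yields 4 mm down (2 N at first, 1.3 N more per mm), then rigid
- cam_lock (a joint): turn of the stud, rad: 0 = open (slot along the ring's y, at the white dots), grows clockwise seen from above, stop at 1.57 = locked (slot along the ring's x, at the red dots). From above the slot points pi/2 - value, counter-clockwise from the ring's x. Starts at 0.2 to 0.4; the blade has about 0.12 rad of play each way in the slot
- slot_key: loose key, 100 mm long, 110 g; origin in the middle of the blade's end, z from blade to grip. Blade 16 mm (x) x 3.2 mm (y) x 10 mm long; above it a round shank 16 mm across to z = 48 mm, a collar 30 mm across to 52 mm, then the orange grip to 100 mm, 36 mm wide (x), 14 mm thick (y), to be pinched across y. It stands upright in its stand, collar on the stand's top
- key_stand: fixed grey block 56 x 56 mm, 56 mm high, on a dark base plate 80 x 72 mm; origin on the bench under its middle, z up. In its top a round hole 20 mm wide, 52 mm deep; with the key home the blade's end is 8 mm above the bench.
- filter_cup_a: filter funnel with teal collar, 70 x 78 x 106 mm, bystander; origin under its middle
- filter_cup_b: another filter funnel with teal collar, 70 x 78 x 106 mm, bystander; origin under its middle
- sample_bottle: white sample bottle with blue cap, 53 mm across, 118 mm high, bystander; origin under its middle
- cover (a joint): hinge of the cover at its far edge, rad: 0 = near edge lifted some 4 mm by the seal (lock open), 0.033 = down on the seal (locked). It follows the cam, evenly over the turn: turning takes about 0.07 N m at first and 0.1 N m near the end, then the cam meets a hard stop; it stays where it is left
There are look-alikes about, which are no part of the job. Of the things that look like the slot_key, the smaller one is meant.

How it is judged:
By the outcome, as a careful person would: the job done as asked, in the order asked, and still so for the second after the job is handed in, with the robot touching nothing.
It also fails if it takes over 64 s, if anything falls off the work surface, if the arm or the gripper's body presses on something with over 40 N, if the wrist force passes 120 N, or if a joint passes its speed limit or range.

## Working session

There is one attempt and no reset: what is moved stays moved. The work goes in short steps, Python scripts to look and compute and a tool call to move; the robot and the scene stay as the last step left them, time stands still between calls to the robot, and variables do not carry over. Pictures are saved under pics/ and viewed, at most 13 in all, crops included, and the job is handed in when it is done.

Besides the shell and the picture viewer there is one more tool, called after ">>>" as name(argument=value, ...) on one line, values as JSON. servo_tool: Moves the arm, as the interface text tells. Its arguments: {"type":"object","properties":{"fingers":{"type":"array"},"dp":{"type":"array"},"twist":{"type":"array"},"newtons":{"type":"number"}},"required":["fingers","dp","twist"]}

```bash
mkdir -p pics; cat > h.py <<'E'
import numpy as np, cv2
from plant import sense, get_image, sign_off
def cam(n):
    d=get_image(n); im=d['color']; f=im.shape[0]/2/np.tan(np.radians(d['vfov'])/2)
    K=np.array([[f,0,d['cx']],[0,f,d['cy']],[0,0,1]]); return d,im,K,np.array(d['dist'],float),np.array(d['xyz']),d['rotation']
E
python3 - <<'E'
from h import *
import pickle
for n in('top','side'):
    c=cam(n); cv2.imwrite(f'pics/{n}0.png',c[1]); pickle.dump(c,open(n+'0.pkl','wb')); print(n,c[2].tolist(),c[3],c[4],np.array(c[5]).tolist())
s=sense(); print(s)
E
```

```text
top [[451.4806890150202, 0.0, 250.06888012884554], [0.0, 451.4806890150202, 196.86363928374055], [0.0, 0.0, 1.0]] [-0.13835098  0.          0.          0.          0.        ] [0.28119212 0.05251856 1.35310492] [-2.936857274618278, -0.0017288067587148959, -1.6356259692473865]
side [[367.0197274229194, 0.0, 260.3524807981007], [0.0, 367.0197274229194, 192.70995479928823], [0.0, 0.0, 1.0]] [-0.08464199  0.          0.          0.          0.        ] [0.76324724 0.38343391 0.87572083] [-2.6557109571315927, 0.00802734999737198, 2.5651979687590902]
{'time': 0.1, 'joints': array([ 1.19422436,  0.57645698,  0.02486876,  1.4378189 , -0.01501177,
        1.12899027, -0.05652967]), 'dq': array([ 0.00037343, -0.0024938 ,  0.00052327, -0.00200757,  0.00096185,
       -0.00048807, -0.00048873]), 'tau': array([ 4.39199328e-03, -7.67308474e+01,  2.25705117e+00, -2.86608803e+01,
        1.57259504e-02,  8.52261612e-03,  9.20965704e-08]), 'tool_pos': array([ 0.19469333, -0.64589413,  0.23052515]), 'tool_rot': array([-3.14010609e+00,  7.73313079e-05,  2.92751923e-01]), 'wrist_force': array([ 0.17157689, -1.18220445, -0.76253961]), 'ft_torque': array([-0.02380036, -0.01222696, -0.01608835]), 'grip_force': 0.0, 'finger_gap': 0.08546179318899974}
```

View pics/top0.png

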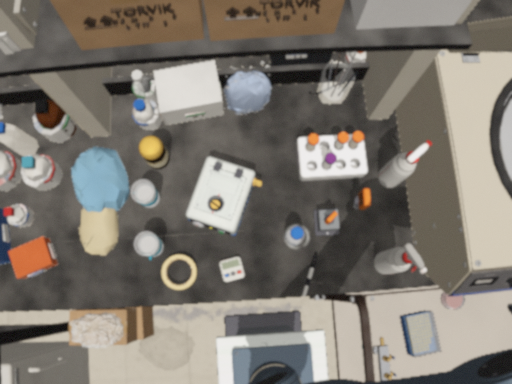

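View pics/side0.png

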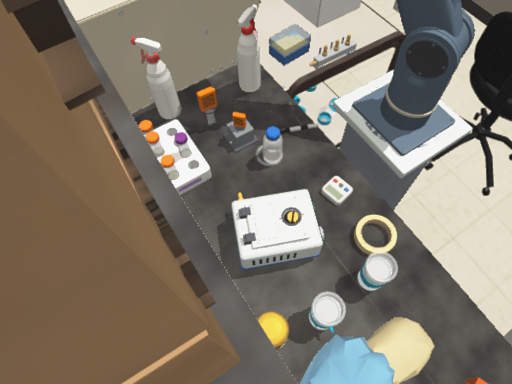

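```bash
python3 - <<'E'
import pickle,cv2,numpy as np
t=pickle.load(open('top0.pkl','rb'))[1]; s=pickle.load(open('side0.pkl','rb'))[1]
def crop(im,x,y,w,h,k): return cv2.resize(im[y:y+h,x:x+w],None,fx=k,fy=k,interpolation=cv2.INTER_CUBIC)
a=crop(t,180,145,80,100,4);b=crop(t,300,180,80,66,4)  #320x400; 320x264
c=crop(s,220,180,110,100,4); d=crop(s,190,80,80,75,4)
C=np.zeros((600,800,3),np.uint8)
C[:400-100,:320]=a[:300]; 
C=np.zeros((600,800,3),np.uint8)
a=crop(t,183,148,78,92,4); C[:368,:312]=a
b=crop(t,305,185,75,56,4); C[370:594,:300]=b
c=crop(s,226,184,100,86,4.5); C[:c.shape[0],320:320+c.shape[1]]=c
d=crop(s,190,82,75,50,4); C[395:595,320:620]=d
cv2.imwrite('pics/c1.png',C)
E
```

```text
(no output)
```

View pics/c1.png

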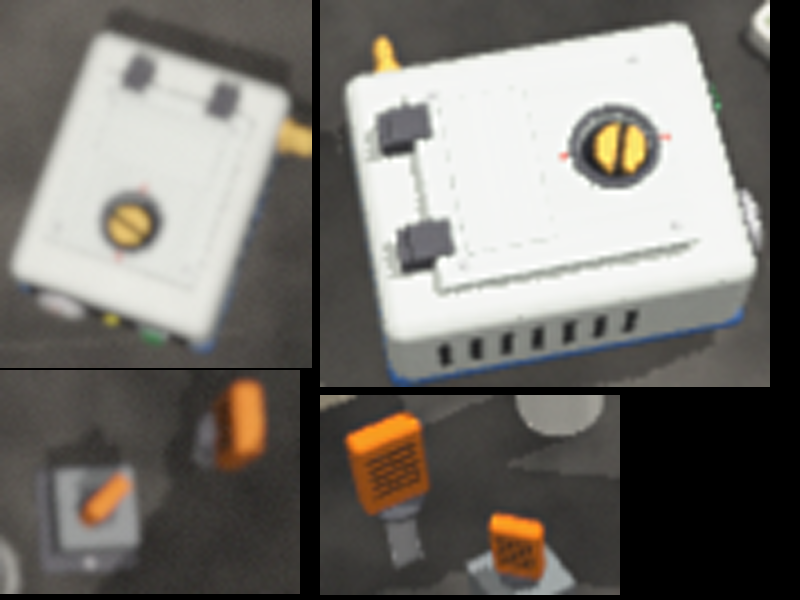

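```bash
cat >> h.py <<'E'
from scipy.spatial.transform import Rotation as Rn
import pickle
def proj(c,P):
    R=Rn.from_euler('xyz',c[5]).as_matrix(); P=np.asarray(P,float).reshape(-1,3)
    return cv2.projectPoints(P,cv2.Rodrigues(R.T)[0],-R.T@c[4],c[2],c[3])[0].reshape(-1,2)
def back(c,uv,z):
    R=Rn.from_euler('xyz',c[5]).as_matrix(); n=cv2.undistortPointsIter(np.array(uv,float).reshape(-1,1,2),c[2],c[3],None,None,(3,50,1e-9)).reshape(-1,2)
    d=np.c_[n,np.ones(len(n))]@R.T; return c[4]+d*((z-c[4][2])/d[:,2])[:,None]
def rect(c,x0,y0,w,h,z,s=.0005):
    # rows: x decreasing from x0+h ; cols: y decreasing from y0
    nx,ny=round(h/s),round(w/s); X,Y=np.meshgrid(x0-np.arange(nx)*s,y0-np.arange(ny)*s,indexing='ij')
    m=proj(c,np.stack([X,Y,np.full_like(X,z)],-1)).astype(np.float32).reshape(nx,ny,2)
    return cv2.remap(c[1],m,None,cv2.INTER_CUBIC)
E
python3 - <<'E'
from h import *
T,S=[pickle.load(open(n+'0.pkl','rb')) for n in('top','side')]
print('ring',back(T,[[215.1,203.1]],.118),back(S,[[291.3-.4,216.4-.4]],.118))
q=lambda p:[(183+x/4-.4,148+y/4-.4) for x,y in p]
print('dots top',back(T,q([(143,189),(119,257)]),.115)[:,:2].tolist())
w=lambda p:[(226+(x-320)/4.5-.4,184+y/4.5-.4) for x,y in p]
print('dots side',back(S,w([(565,156),(665,136)]),.115)[:,:2].tolist())
g=lambda p:[(305+x/4-.4,185+(y-370)/4-.4) for x,y in p]
print('stand top corners T',back(T,g([(60,468),(137,466),(140,546),(60,549)]),.056)[:,:2].tolist())
k=lambda p:[(190+(x-320)/4-.4,82+(y-395)/4-.4) for x,y in p]
print('grip top T',back(T,g([(88,518),(125,482)]),.108)[:,:2].tolist())
print('grip top S',back(S,k([(493,517),(540,525)]),.108)[:,:2].tolist())
r=back(T,[[215.1,203.1]],.118)[0]; x0,y0=r[0]+.15,r[1]+.1
k=back(T,[[328,220]],.056)[0]
C=np.zeros((600,800,3),np.uint8)
for i,c in enumerate((T,S)):
    C[:400,400*i:400*i+400]=cv2.resize(rect(c,r[0]+.12,r[1]+.1,.2,.2,.118),None,fx=1,fy=1)
    C[400:,400*i:400*i+200]=rect(c,k[0]+.05,k[1]+.05,.1,.1,.056)
    C[400:,400*i+200:400*i+400]=rect(c,k[0]+.05,k[1]+.05,.1,.1,.108)
print('origins',r+[.12,.1,0],k+[.05,.05,0])
cv2.imwrite('pics/r1.png',C)
E
```

```text
ring [[0.52553887 0.13221596 0.118     ]] [[0.52497257 0.13236061 0.118     ]]
dots top [[0.5490884783988523, 0.12214038204306321], [0.5018383073614507, 0.14129251252392933]]
dots side [[0.5477935879816567, 0.12248262404409593], [0.4992640173494966, 0.14114089344189418]]
stand top corners T [[0.5001769155206706, -0.168001639815955], [0.49791278755860846, -0.22497491786860702], [0.4388753888452116, -0.22112808128005323], [0.44068190928895584, -0.16238472021994466]]
grip top T [[0.4547117748392481, -0.17549296226695602], [0.4784110035000738, -0.20415964704009731]]
grip top S [[0.4755967085051347, -0.2062499673661808], [0.4528638551293533, -0.18285398167731087]]
origins [0.64553887 0.23221596 0.118     ] [ 0.51637954 -0.13958165  0.056     ]
```

View pics/r1.png

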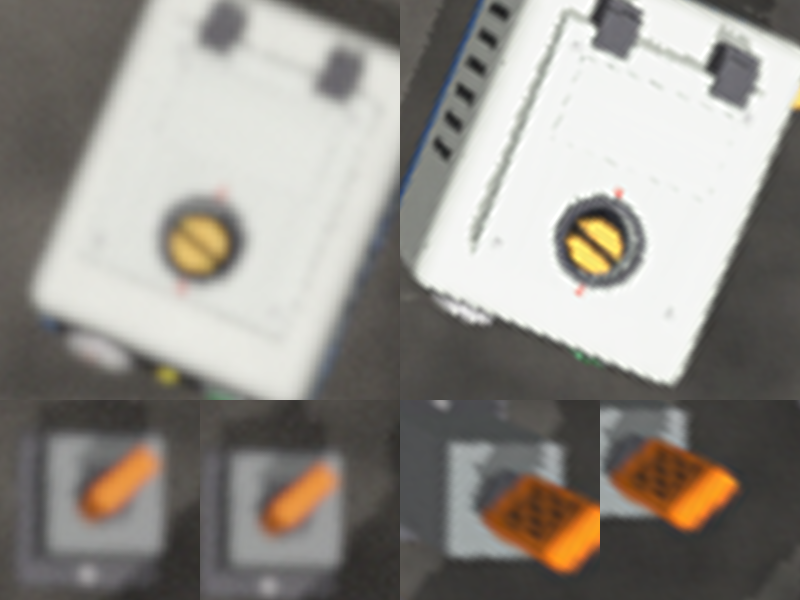

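```bash
cat > seg.py <<'E'
from h import *
def w(p,o,s): return np.array([o[0]-p[1]*s,o[1]-p[0]*s])   # rect px->world
def rectinfo(m,o,s):
    cs,_=cv2.findContours(m,cv2.RETR_EXTERNAL,cv2.CHAIN_APPROX_NONE); c=max(cs,key=cv2.contourArea)
    (p,sz,a)=cv2.minAreaRect(c); b=cv2.boxPoints((p,sz,a)); e=max((b[1]-b[0],b[2]-b[1]),key=np.linalg.norm)
    return w(p,o,s).round(4),(np.array(sz)*s*1e3).round(1),'long axis deg',np.degrees(np.arctan2(-e[0],-e[1])).round(1)%180
E
python3 - <<'E'
from seg import *
T,S=[pickle.load(open(n+'0.pkl','rb')) for n in('top','side')]
s=.00025
for n,c in (('T',T),('S',S)):
    o=(.5255+.04,.1322+.04); I=rect(c,o[0],o[1],.08,.08,.118,s); h=cv2.cvtColor(I,cv2.COLOR_BGR2HSV)
    br=cv2.inRange(h,(15,90,110),(35,255,255)); dk=((h[...,2]<150)|(br>0)).astype(np.uint8)*255
    cs,_=cv2.findContours(dk,cv2.RETR_EXTERNAL,cv2.CHAIN_APPROX_NONE); k=max(cs,key=cv2.contourArea)
    e=cv2.fitEllipse(k); print(n,'ring',w(e[0],o,s),np.array(e[1])*s*1e3)
    ys,xs=np.nonzero(br); hull=cv2.convexHull(np.c_[xs,ys].astype(np.int32)); e=cv2.fitEllipse(hull)
    print(n,'stud',w(e[0],o,s),np.array(e[1])*s*1e3)
    # slot: within stud, non brass pixels
    st=np.zeros_like(br); cv2.ellipse(st,(e[0],(e[1][0]*.8,e[1][1]*.8),e[2]),255,-1); sl=(st>0)&(br==0)
    wt=st*0.0; ys,xs=np.nonzero(sl); l=cv2.fitLine(np.c_[xs,ys].astype(np.float32),cv2.DIST_HUBER,0,.01,.01).ravel()
    print(n,'slot ang',np.degrees(np.arctan2(-l[0],-l[1]))%180,'pt',w(l[2:],o,s),sl.sum()*s*s*1e6)
    o=(.5164,-.1396)
    I=rect(c,o[0],o[1],.1,.1,.056,s); h=cv2.cvtColor(I,cv2.COLOR_BGR2HSV)
    org=cv2.inRange(h,(3,150,60),(18,255,255)); g=((h[...,2]>95)&(h[...,1]<60)).astype(np.uint8)*255|org*(n=='T')
    if n=='T': print(n,'stand',rectinfo(cv2.morphologyEx(g,cv2.MORPH_OPEN,np.ones((9,9))),o,s))
    o=(.515,-.14); I=rect(c,o[0],o[1],.11,.11,.108,s); h=cv2.cvtColor(I,cv2.COLOR_BGR2HSV)
    br=cv2.inRange(h,(3,150,225 if n=='S' else 130),(20,255,255)); print(n,'grip',rectinfo(br,o,s))
E
```

```text
T ring [0.52522871 0.13144212] [41.18074036 41.56011581]
T stud [0.52324733 0.13246756] [29.40286636 30.3196106 ]Traceback (most recent call last):
  File "<stdin>", line 13, in <module>
cv2.error: OpenCV(4.12.0) /io/opencv/modules/imgproc/src/linefit.cpp:50: error: (-215:Assertion failed) count > 0 in function 'fitLine2D_wods'
```

```bash
python3 - <<'E'
from seg import *
T,S=[pickle.load(open(n+'0.pkl','rb')) for n in('top','side')]
s=.00025
for n,c in (('T',T),('S',S)):
    o=(.5255+.04,.1322+.04); I=rect(c,o[0],o[1],.08,.08,.118,s); h=cv2.cvtColor(I,cv2.COLOR_BGR2HSV)
    br=cv2.inRange(h,(15,90,150),(35,255,255)); dk=((h[...,2]<165)|(br>0)).astype(np.uint8)*255
    cs,_=cv2.findContours(dk,cv2.RETR_EXTERNAL,cv2.CHAIN_APPROX_NONE); k=max(cs,key=cv2.contourArea)
    e=cv2.fitEllipse(k); print(n,'ring',w(e[0],o,s),np.array(e[1])*s*1e3)
    ys,xs=np.nonzero(br); hull=cv2.convexHull(np.c_[xs,ys].astype(np.int32)); e=cv2.fitEllipse(hull)
    print(n,'stud',w(e[0],o,s),np.array(e[1])*s*1e3)
    Y,X=np.mgrid[:I.shape[0],:I.shape[1]]; u=X-e[0][0]; v=Y-e[0][1]; st=u*u+v*v<(9e-3/s)**2; L=I[...,2].astype(float)
    best=min((L[st&(abs(np.cos(a)*v-np.sin(a)*u-d)<1e-3/s)].mean(),a,d) for a in np.radians(np.arange(10,71,1)) for d in np.arange(-14,15,1))
    a,d=best[1:]; p=(e[0][0]-np.sin(a)*d,e[0][1]+np.cos(a)*d)
    print(n,'slot ang',np.degrees(np.arctan2(-np.cos(a),-np.sin(a)))%180,'centre',w(p,o,s),'d',d*s)
    o=(.5164,-.1396)
    I=rect(c,o[0],o[1],.1,.1,.056,s); h=cv2.cvtColor(I,cv2.COLOR_BGR2HSV)
    org=cv2.inRange(h,(3,150,60),(18,255,255)); g=((h[...,2]>95)&(h[...,1]<60)).astype(np.uint8)*255|org*(n=='T')
    if n=='T': print(n,'stand',rectinfo(cv2.morphologyEx(g,cv2.MORPH_OPEN,np.ones((9,9))),o,s))
    o=(.515,-.14); I=rect(c,o[0],o[1],.11,.11,.108,s); h=cv2.cvtColor(I,cv2.COLOR_BGR2HSV)
    br=cv2.inRange(h,(3,150,225 if n=='S' else 130),(20,255,255)); print(n,'grip',rectinfo(br,o,s))
E
```

```text
T ring [0.52537384 0.13152091] [43.10285187 43.37953568]
T stud [0.52349379 0.13335775] [27.99269867 28.48931313]
T slot ang 49.0 centre [0.52330512 0.13352176] d 0.00025
T stand (array([ 0.4612, -0.1835]), array([82. , 77.7]), 'long axis deg', np.float32(89.7))
T grip (array([ 0.4668, -0.1874]), array([14.3, 38.5]), 'long axis deg', np.float32(136.6))
S ring [0.52485797 0.13258424] [44.34325027 45.70923996]
S stud [0.52256187 0.13488713] [26.11493874 28.82769203]
S slot ang 49.0 centre [0.52275054 0.13472311] d -0.00025
S grip (array([ 0.4666, -0.1908]), array([13.5, 34.1]), 'long axis deg', np.float32(132.5))
```

```bash
cat >> h.py <<'E'
def plan(p,axdeg,tilt=True):
    """mm shift in tool axes to TCP p (m), then twist so tool y azimuth = axdeg"""
    s=sense(); R=Rn.from_euler('xyz',s['tool_rot']).as_matrix(); d=R.T@(np.array(p)-s['tool_pos'])*1e3
    az=np.degrees(np.arctan2(R[1,1],R[0,1])); tw=-((axdeg-az+180)%360-180)
    print('t',round(s['time'],2),'pos',s['tool_pos'].round(4),'rot',s['tool_rot'].round(4),'az',az.round(2),'dp',d.round(2),'twist',tw.round(2),'F',s['wrist_force'].round(2),'M',s['ft_torque'].round(3),'gap',round(s['finger_gap'],4),'grip',round(s['grip_force'],1),'q7',s['joints'][6].round(2))
E
python3 - <<'E'
from h import *
from scipy.optimize import least_squares
T,S=[pickle.load(open(n+'0.pkl','rb')) for n in('top','side')]
def tri(a,b): 
    f=lambda P:np.r_[proj(T,P)[0]-a,proj(S,P)[0]-b]; r=least_squares(f,[.4,-.3,.2]); return r.x.round(3),r.cost.round(1)
print(tri((417,258),(247,12)),tri((425,148),(140,42)),'bottle',tri((297,232),(273,133)))
plan((.467,-.19,.2),-135.5)
E
```

```text
(array([ 0.327, -0.363,  0.262]), np.float64(0.1)) (array([ 0.609, -0.428,  0.252]), np.float64(0.3)) bottle (array([ 0.429, -0.087,  0.114]), np.float64(1.0))
t 0.1 pos [ 0.1947 -0.6459  0.2305] rot [-3.1401e+00  1.0000e-04  2.9280e-01] az -73.23 dp [ 392.29 -357.87   31.03] twist 62.27 F [ 0.17 -1.18 -0.76] M [-0.024 -0.012 -0.016] gap 0.0855 grip 0.0 q7 -0.06
```

>>> servo_tool(fingers=[0.6, 0.6, 0.6, 0.6, 0.6, 0.6, 0.6, 0.6, 0.6, 0.6, 0.6, 0.6, 0.6, 0.6, 0.6, 0.6], dp=[[0, 0, -57], [0, 0, -57], [0, 0, -57], [39, -36, 0], [39, -36, 0], [39, -36, 0], [39, -36, 0], [39, -36, 0], [39, -36, 0], [39, -36, 0], [39, -36, 0], [39, -36, 0], [39, -36, 0], [0, 0, 0], [0, 0, 0], [0, 0, 0]], twist=[0, 0, 0, 0, 0, 0, 0, 0, 0, 0, 0, 0, 0, 10.4, 10.4, 10.4])

```text
time: 2.1
tool_pos: [0.4642, -0.1889, 0.402]
tool_rot: [3.142, 0.001, -0.257]
wrist_force: [0.4, 0.4, -0.2]
finger_gap: 0.051
grip_force: 0.0
```

```bash
python3 -c "
from h import *
plan((.467,-.19,.2),-135.5)"
```

```text
t 2.1 pos [ 0.4642 -0.1889  0.402 ] rot [ 3.1416e+00  8.0000e-04 -2.5740e-01] az -104.75 dp [  3.19   0.38 201.96] twist 30.75 F [ 0.35  0.45 -0.22] M [-0.002  0.021 -0.013] gap 0.051 grip 0.0 q7 -1.56
```

>>> servo_tool(fingers=[0.6, 0.6, 0.6, 0.6, 0.6, 0.6, 0.6], dp=[[3.2, 0.4, 45], [0, 0, 45], [0, 0, 45], [0, 0, 45], [0, 0, 45], [0, 0, 45], [0, 0, 0]], twist=[10.25, 10.25, 10.25, 0, 0, 0, 0])

```text
time: 2.98
tool_pos: [0.4652, -0.1895, 0.1299]
tool_rot: [3.139, 0.006, -0.788]
wrist_force: [0.0, 0.7, -0.1]
finger_gap: 0.0511
grip_force: 0.0
```

```bash
python3 - <<'E'
from h import *
plan((.467,-.19,.066),-135.5)
S=cam('side'); T=cam('top')
a=S[1][70:170,180:313]; b=T[1][170:270,270:403]
for i,(n,c) in enumerate((('S',S),('T',T))): print(n,proj(c,[[.467,-.19,.108],[.467,-.19,sense()['tool_pos'][2]]]))
cv2.imwrite('pics/g1.png',np.hstack([cv2.resize(x,(400,300),interpolation=cv2.INTER_CUBIC) for x in(a,b)]))
E
```

```text
t 2.98 pos [ 0.4652 -0.1895  0.1299] rot [ 3.1386  0.0058 -0.7882] az -135.16 dp [ 2.   -1.1  63.89] twist 0.34 F [ 0.03  0.66 -0.12] M [ 0.03   0.031 -0.038] gap 0.0511 grip 0.0 q7 -2.1
S [[238.71299984 114.63895435]
 [238.14882096 108.40620426]]
T [[331.2844888  216.93130019]
 [332.90383977 215.47182022]]
```

View pics/g1.png

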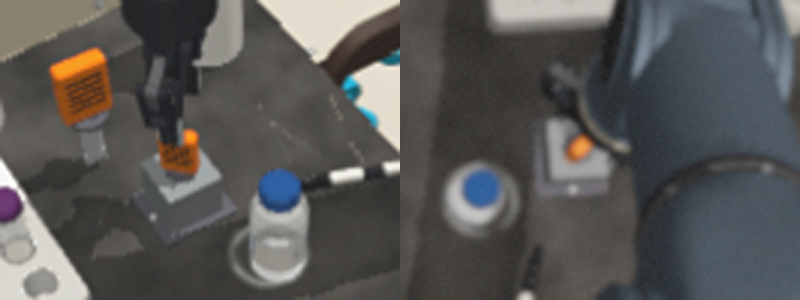

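>>> servo_tool(fingers=[0.6, 0.6, 0.6, 0.6, 0.6, 0.6], dp=[[2, -1, 16], [0, 0, 16], [0, 0, 16], [0, 0, 16], [0, 0, 0], [0, 0, 0]], twist=[0, 0, 0, 0, 0, 0])

```text
time: 3.82
tool_pos: [0.4705, -0.1913, 0.0698]
tool_rot: [-3.141, -0.002, -0.789]
wrist_force: [-0.1, 0.3, 0.0]
finger_gap: 0.0515
grip_force: 0.0
```

```bash
python3 -c "
from h import *
plan((.467,-.19,.066),-135.5)"
```

```text
t 3.83 pos [ 0.4705 -0.1913  0.0698] rot [-3.1405e+00 -2.1000e-03 -7.8860e-01] az -135.18 dp [-3.37  1.54  3.84] twist 0.32 F [-0.06  0.27  0.01] M [-0.011 -0.015  0.027] gap 0.0515 grip 0.0 q7 -2.11
```

>>> servo_tool(fingers=[0.6, 0.6, 0.6], dp=[[0, 0, 0], [0, 0, 0], [0, 0, 0]], twist=[0, 0, 0])

```text
time: 4.2
tool_pos: [0.4695, -0.191, 0.0685]
tool_rot: [-3.141, -0.0, -0.788]
wrist_force: [0.2, -0.2, 0.4]
finger_gap: 0.0511
grip_force: 0.0
```

```bash
python3 -c "
from h import *
plan((.467,-.19,.066),-135.5)
plan((.467,-.19,.066),-135.5)"
```

```text
t 4.2 pos [ 0.4695 -0.191   0.0685] rot [-3.1415e+00 -2.0000e-04 -7.8850e-01] az -135.18 dp [-2.46  1.12  2.53] twist 0.32 F [ 0.17 -0.22  0.39] M [-0.047  0.028  0.   ] gap 0.0511 grip 0.0 q7 -2.11
t 4.2 pos [ 0.4695 -0.191   0.0685] rot [-3.1415e+00 -2.0000e-04 -7.8850e-01] az -135.18 dp [-2.46  1.12  2.53] twist 0.32 F [ 0.17 -0.22  0.39] M [-0.047  0.028  0.   ] gap 0.0511 grip 0.0 q7 -2.11
```

>>> servo_tool(fingers=[0.6, 0.6, 0.6, 0.0, 0.0, 0.0, 0.0, 0.0, 0.0], dp=[[-2.2, 0.9, 2], [0, 0, 0], [0, 0, 0], [0, 0, 0], [0, 0, 0], [0, 0, 0], [0, 0, 0], [0, 0, 0], [0, 0, 0]], twist=[0.3, 0, 0, 0, 0, 0, 0, 0, 0], newtons=40)

```text
time: 5.32
tool_pos: [0.4673, -0.19, 0.0664]
tool_rot: [-3.141, -0.0, -0.794]
wrist_force: [0.2, 0.2, 1.8]
finger_gap: 0.0133
grip_force: 40.9
```

```bash
python3 -c "
from h import *
plan((.467,-.19,.16),-135.5)"
```

```text
t 5.33 pos [ 0.4673 -0.19    0.0664] rot [-3.1415e+00 -1.0000e-04 -7.9370e-01] az -135.48 dp [ -0.22   0.2  -93.65] twist 0.02 F [0.25 0.17 1.84] M [-0.002 -0.007  0.06 ] gap 0.0133 grip 40.9 q7 -2.11
```

>>> servo_tool(fingers=[0, 0, 0, 0, 0, 0], dp=[[0, 0, -15], [0, 0, -25], [0, 0, -40], [0, 0, -40], [0, 0, -40], [0, 0, 0]], twist=[0, 0, 0, 0, 0, 0])

```text
time: 6.08
tool_pos: [0.4686, -0.1905, 0.2299]
tool_rot: [-3.139, -0.005, -0.794]
wrist_force: [0.3, -0.3, -1.5]
finger_gap: 0.0134
grip_force: 40.8
```

```bash
python3 -c "
from h import *
plan((.5228,.134,.215),-41)"
```

```text
t 6.08 pos [ 0.4686 -0.1905  0.2299] rot [-3.1387 -0.0054 -0.7939] az -135.48 dp [-193.44 -266.12   14.61] twist -94.48 F [ 0.29 -0.32 -1.52] M [ 0.039  0.033 -0.024] gap 0.0134 grip 40.8 q7 -2.09
```

>>> servo_tool(fingers=[0, 0, 0, 0, 0, 0, 0, 0, 0, 0, 0, 0, 0, 0, 0, 0, 0, 0, 0, 0], dp=[[-20, -27, 0], [-25, -34, 0], [-26, -37, 0], [-26, -37, 0], [-26, -37, 0], [-26, -37, 0], [-25, -34, 0], [-19, -23, 0], [0, 0, 0], [0, 0, 0], [0, 0, 0], [0, 0, 0], [0, 0, 0], [0, 0, 0], [0, 0, 0], [0, 0, 0], [0, 0, 0], [0, 0, 0], [0, 0, 0], [0, 0, 0]], twist=[0, 0, 0, 0, 0, 0, 0, 0, -10.5, -10.5, -10.5, -10.5, -10.5, -10.5, -10.5, -10.5, -10.5, 0, 0, 0])

```text
time: 8.57
tool_pos: [0.5214, 0.1341, 0.2262]
tool_rot: [-3.142, 0.0, 0.853]
wrist_force: [0.1, -0.3, -0.6]
finger_gap: 0.0136
grip_force: 40.6
```

```bash
python3 -c "
from h import *
plan((.5228,.134,.185),-41)"
```

```text
t 8.57 pos [0.5214 0.1341 0.2262] rot [-3.1415e+00  3.0000e-04  8.5340e-01] az -41.1 dp [ 0.83  1.14 41.21] twist -0.1 F [ 0.12 -0.27 -0.64] M [ 0.013 -0.03   0.022] gap 0.0136 grip 40.6 q7 -1.31
```

>>> servo_tool(fingers=[0, 0, 0, 0, 0], dp=[[0.8, 1.1, 12], [0, 0, 14], [0, 0, 14], [0, 0, 0], [0, 0, 0]], twist=[0, 0, 0, 0, 0])

```text
time: 9.2
tool_pos: [0.523, 0.1342, 0.1863]
tool_rot: [-3.141, -0.0, 0.856]
wrist_force: [-0.2, -0.5, -2.2]
finger_gap: 0.0132
grip_force: 40.6
```

```bash
python3 - <<'E'
from h import *
plan((.5228,.134,.185),-41)
S=cam('side'); pickle.dump(S,open('side1.pkl','wb'))
z=sense()['tool_pos'][2]; p=sense()['tool_pos']; x=np.array([np.cos(np.radians(49)),np.sin(np.radians(49)),0])*.008
P=proj(S,[p+[0,0,-.0584]+x,p+[0,0,-.0584]-x,p+[0,0,-.0584],[.5228,.134,.117]]); print(P, (P-[260,170])*7.5)
cv2.imwrite('pics/k1.png',cv2.resize(S[1][170:250,260:340],None,fx=7.5,fy=7.5,interpolation=cv2.INTER_CUBIC))
E
```

```text
t 9.2 pos [0.523  0.1342 0.1863] rot [-3.1414e+00 -1.0000e-04  8.5580e-01] az -40.97 dp [-0.28 -0.04  1.34] twist 0.03 F [-0.15 -0.45 -2.19] M [ 0.037  0.053 -0.013] gap 0.0132 grip 40.6 q7 -1.34
[[291.97106401 217.57907699]
 [292.68113124 211.1125036 ]
 [292.3278848  214.33160344]
 [292.07371252 216.2533885 ]] [[239.78298009 356.84307743]
 [245.1084843  308.343777  ]
 [242.45913603 332.48702583]
 [240.55284387 346.90041378]]
```

View pics/k1.png

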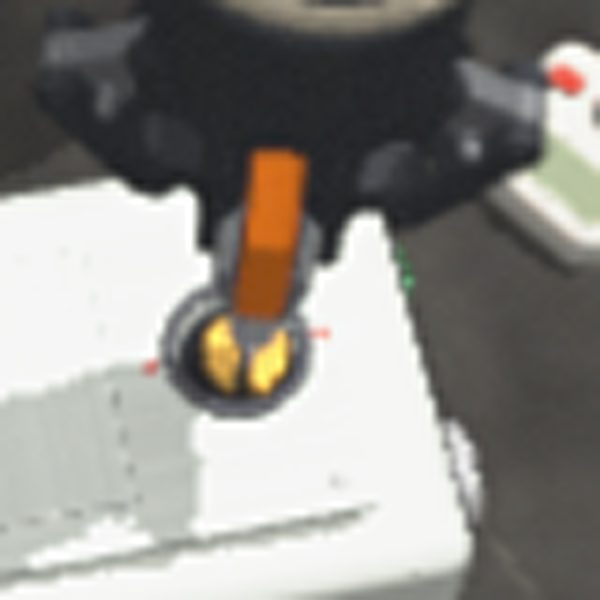

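```bash
python3 - <<'E'
from h import *
S=pickle.load(open('side1.pkl','rb')); p=sense()['tool_pos']; o=p-[0,0,.0584]
x=np.array([np.cos(np.radians(49)),np.sin(np.radians(49)),0]); y=np.array([-x[1],x[0],0]); z=np.array([0,0,1])
f=lambda a,b,c:((proj(S,o+a*x+b*y+c*z)[0]+.5-[260,170])*7.5).round(0)
for c in(.052,.1): print(c,f(.018,.007,c),f(.018,-.007,c))
print('tip edge',f(.008,.0016,0),f(.008,-.0016,0),'shank',f(0,.008,.01),f(0,-.008,.01))
I=S[1]; h=cv2.cvtColor(I,cv2.COLOR_BGR2HSV)
for r in (194,196,198,200,202,204,206,208,210):
    xs=np.nonzero(cv2.inRange(h,(3,140,60),(18,255,255))[r,285:305])[0]+285; print(r,xs.min(),xs.max(),end=' | ')
sc=np.array([.5228,.134,.117])
print('\nslot pred',[((proj(S,sc+a*x)[0]+.5-[260,170])*7.5).round(0) for a in(-.0125,0,.0125)])
for r in range(214,224): print(r,I[r,284:302,2])
for r in range(207,214): print(r,[tuple(v) for v in I[r,287:300]] if r in (211,212,213) else '')
E
```

```text
0.052 [278. 320.] [228. 314.]
0.1 [292. 243.] [239. 237.]
tip edge [249. 361.] [238. 360.] shank [276. 325.] [222. 319.]
194 293 300 | 196 293 299 | 198 293 299 | 200 292 299 | 202 292 298 | 204 292 298 | 206 292 298 | 208 292 297 | 210 291 297 | 
slot pred [array([248., 313.]), array([244., 351.]), array([240., 388.])]
214 [143  76  61 164 255 253 219 120 108 112 110 114 164 228 127 109 123 196]
215 [ 97  52  68 178 255 252 248 151 109 115 116 140 219 252 162 126 110 184]
216 [ 70  48  71 157 233 231 227 188 115 147 178 229 252 253 164 122 107 168]
217 [ 60  43  54 128 208 212 218 217 107 165 244 250 251 254 146  89 110 183]
218 [ 56  38  55 126 209 212 207 178  97 184 253 249 251 255 120  82 114 188]
219 [ 59  38  41  91 169 216 199 135  82 193 254 251 253 222  85  90 126 203]
220 [ 69  51  36  55 113 175 177 103  74 191 255 254 200 116  74 108 153 231]
221 [ 80  69  50  37  62 115 146  89  59 134 227 244 128  80 102 130 201 247]
222 [107  78  70  59  51  59  80  56  48  82 113 136  90 106 129 186 246 247]
223 [161 105  84  83  98  85  77  71  73  84  93 102 105 140 213 245 247 245
[... 1123 characters left out ...]
int8(112), np.uint8(111), np.uint8(108)), (np.uint8(120), np.uint8(118), np.uint8(116))]
213 [(np.uint8(58), np.uint8(76), np.uint8(91)), (np.uint8(78), np.uint8(151), np.uint8(194)), (np.uint8(103), np.uint8(209), np.uint8(250)), (np.uint8(110), np.uint8(164), np.uint8(198)), (np.uint8(109), np.uint8(112), np.uint8(116)), (np.uint8(108), np.uint8(106), np.uint8(106)), (np.uint8(110), np.uint8(111), np.uint8(115)), (np.uint8(107), np.uint8(109), np.uint8(114)), (np.uint8(107), np.uint8(108), np.uint8(115)), (np.uint8(112), np.uint8(115), np.uint8(122)), (np.uint8(123), np.uint8(132), np.uint8(137)), (np.uint8(138), np.uint8(140), np.uint8(136)), (np.uint8(134), np.uint8(132), np.uint8(128))]
```

>>> servo_tool(fingers=[0, 0, 0, 0, 0, 0], dp=[[0, 0.7, 4], [0, 0, 4], [0, 0, 2], [0, 0, 2], [0, 0, 0], [0, 0, 0]], twist=[0, 0, 0, 0, 0, 0])

```text
time: 10.0
tool_pos: [0.5235, 0.1336, 0.1744]
tool_rot: [3.142, -0.0, 0.856]
wrist_force: [-0.3, 0.6, -1.6]
finger_gap: 0.0137
grip_force: 40.6
```

```bash
python3 -c "
from h import *
plan((.5228,.134,.17),-41)"
```

```text
t 10.0 pos [0.5235 0.1336 0.1744] rot [ 3.1415e+00 -2.0000e-04  8.5560e-01] az -40.98 dp [-0.15 -0.8   4.38] twist 0.02 F [-0.33  0.61 -1.61] M [0.038 0.023 0.023] gap 0.0137 grip 40.6 q7 -1.35
```

Tip near the face; no contact force yet. Lower further in small steps.

>>> servo_tool(fingers=[0, 0, 0, 0], dp=[[0, 0, 1.2], [0, 0, 1.2], [0, 0, 0], [0, 0, 0]], twist=[0, 0, 0, 0])

```text
time: 10.5
tool_pos: [0.5234, 0.1336, 0.1719]
tool_rot: [-3.142, 0.0, 0.856]
wrist_force: [-0.4, 0.3, -1.5]
finger_gap: 0.0133
grip_force: 40.6
```

```bash
python3 -c "
from h import *
plan((.5228,.134,.17),-41)"
```

```text
t 10.5 pos [0.5234 0.1336 0.1719] rot [-3.1416  0.      0.8557] az -40.97 dp [-0.08 -0.77  1.92] twist 0.03 F [-0.38  0.31 -1.52] M [ 0.02 -0.01  0.04] gap 0.0133 grip 40.6 q7 -1.35
```

>>> servo_tool(fingers=[0, 0, 0, 0], dp=[[0, 0, 1], [0, 0, 0.7], [0, 0, 0], [0, 0, 0]], twist=[0, 0, 0, 0])

```text
time: 11.0
tool_pos: [0.5235, 0.1336, 0.1702]
tool_rot: [-3.142, -0.0, 0.856]
wrist_force: [0.8, 0.2, -1.7]
finger_gap: 0.0138
grip_force: 40.6
```

```bash
python3 -c "
from h import *
plan((.5251,.132,.17),-41)"
```

```text
t 11.0 pos [0.5235 0.1336 0.1702] rot [-3.1416 -0.      0.8557] az -40.97 dp [-0.1   2.26  0.21] twist 0.03 F [ 0.83  0.19 -1.74] M [ 0.002 -0.032  0.007] gap 0.0138 grip 40.6 q7 -1.36
```

>>> servo_tool(fingers=[0, 0, 0, 0, 0, 0], dp=[[0, 0.7, 0.4], [0, 0.7, 0], [0, 0.7, 0], [0, 0.7, 0], [0, 0, 0], [0, 0, 0]], twist=[0, 0, 0, 0, 0, 0])

```text
time: 11.75
tool_pos: [0.5254, 0.1319, 0.1698]
tool_rot: [-3.141, 0.0, 0.856]
wrist_force: [-3.7, 3.1, -0.7]
finger_gap: 0.0134
grip_force: 40.7
```

```bash
python3 -c "
from h import *
plan((.5251,.132,.17),-41)"
```

```text
t 11.75 pos [0.5254 0.1319 0.1698] rot [-3.1413e+00  1.0000e-04  8.5590e-01] az -40.96 dp [-0.07 -0.27 -0.24] twist 0.04 F [-3.71  3.14 -0.66] M [0.952 1.006 0.037] gap 0.0134 grip 40.7 q7 -1.35
```

>>> servo_tool(fingers=[0, 0, 0, 0, 0, 0, 0, 0, 0, 0, 0, 0], dp=[[0, 0, 0], [0, 0, 0.1], [0, 0, 0.1], [0, 0, 0.1], [0, 0, 0.1], [0, 0, 0.1], [0, 0, 0.1], [0, 0, 0.1], [0, 0, 0.1], [0, 0, 0.1], [0, 0, 0], [0, 0, 0]], twist=[3, 3, 3, 3, 3, 3, 3, 3, 3, 3, 0, 0], newtons=50)

```text
time: 13.25
tool_pos: [0.5258, 0.1318, 0.169]
tool_rot: [-3.142, -0.001, 0.333]
wrist_force: [-2.2, 3.3, -0.8]
finger_gap: 0.0138
grip_force: 50.2
```

```bash
python3 -c "
from h import *
plan((.5254,.1319,.168),-111.3)"
```

```text
t 13.25 pos [0.5258 0.1318 0.169 ] rot [-3.1416e+00 -7.0000e-04  3.3330e-01] az -70.9 dp [-0.4  -0.2   1.03] twist 40.4 F [-2.17  3.32 -0.77] M [0.934 0.524 0.02 ] gap 0.0138 grip 50.2 q7 -1.79
```

>>> servo_tool(fingers=[0, 0, 0, 0, 0, 0, 0, 0], dp=[[0, 0, 0.1], [0, 0, 0.1], [0, 0, 0.1], [0, 0, 0.1], [0, 0, 0.1], [0, 0, 0.1], [0, 0, 0.1], [0, 0, 0.1]], twist=[3, 3, 3, 3, 3, 3, 3, 3])

```text
time: 14.25
tool_pos: [0.526, 0.1315, 0.1682]
tool_rot: [-3.142, -0.001, -0.088]
wrist_force: [-1.0, 2.3, -0.6]
finger_gap: 0.0135
grip_force: 50.1
```

```bash
python3 - <<'E'
from h import *
plan((.5254,.1319,.168),-111.3)
S=cam('side')
cv2.imwrite('pics/k2.png',cv2.resize(S[1][170:250,260:340],None,fx=6,fy=6,interpolation=cv2.INTER_CUBIC))
E
```

```text
t 14.25 pos [0.526  0.1315 0.1682] rot [-3.1416e+00 -9.0000e-04 -8.7700e-02] az -95.02 dp [-0.68 -0.32  0.22] twist 16.28 F [-1.02  2.34 -0.58] M [0.67  0.245 0.051] gap 0.0135 grip 50.1 q7 -2.14
```

View pics/k2.png

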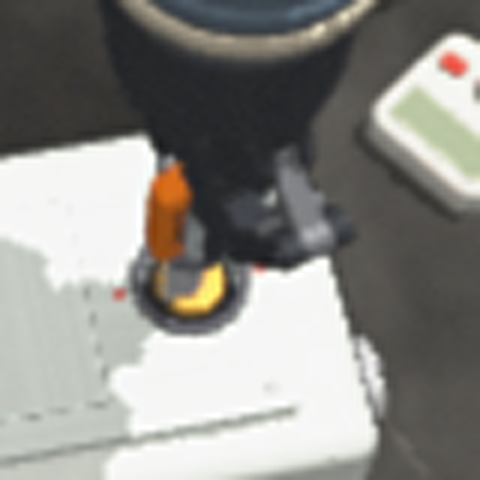

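>>> servo_tool(fingers=[0, 0, 0, 0, 0, 0], dp=[[0, 0, 0.1], [0, 0, 0.1], [0, 0, 0.1], [0, 0, 0.1], [0, 0, 0.1], [0, 0, 0]], twist=[3, 3, 3, 3, 3, 0])

```text
time: 15.05
tool_pos: [0.526, 0.1313, 0.1677]
tool_rot: [3.141, -0.001, -0.347]
wrist_force: [1.0, 1.7, -1.4]
finger_gap: 0.0134
grip_force: 50.1
```

```bash
python3 -c "
from h import *
plan((.5254,.1319,.168),-111.3)"
```

```text
t 15.05 pos [0.526  0.1313 0.1677] rot [ 3.1414e+00 -9.0000e-04 -3.4740e-01] az -109.9 dp [-0.8  -0.36 -0.31] twist 1.4 F [ 1.03  1.72 -1.38] M [ 0.335 -0.016  0.069] gap 0.0134 grip 50.1 q7 -2.36
```

Torque is about 0.07 N m, no stop yet. Small steps from here.

>>> servo_tool(fingers=[0, 0, 0, 0], dp=[[0, 0, 0.1], [0, 0, 0.1], [0, 0, 0], [0, 0, 0]], twist=[2, 2, 1, 0])

```text
time: 15.55
tool_pos: [0.5258, 0.1314, 0.1675]
tool_rot: [3.141, -0.001, -0.436]
wrist_force: [1.5, -0.5, 0.6]
finger_gap: 0.0133
grip_force: 50.2
```

```bash
python3 -c "
from h import *
plan((.5254,.1319,.168),-111.3)"
```

```text
t 15.55 pos [0.5258 0.1314 0.1675] rot [ 3.1414e+00 -6.0000e-04 -4.3620e-01] az -114.99 dp [-0.62 -0.29 -0.55] twist -3.69 F [ 1.52 -0.5   0.55] M [-0.261 -0.445  0.1  ] gap 0.0133 grip 50.2 q7 -2.43
```

>>> servo_tool(fingers=[0, 0, 0, 0], dp=[[0, 0, 0], [0, 0, 0], [0, 0, 0], [0, 0, 0]], twist=[1.5, 1.5, 0, 0])

```text
time: 16.05
tool_pos: [0.5257, 0.1315, 0.1674]
tool_rot: [3.141, -0.0, -0.488]
wrist_force: [2.6, -1.7, -1.1]
finger_gap: 0.0134
grip_force: 50.1
```

```bash
python3 -c "
from h import *
plan((.5254,.1319,.168),-111.3)"
```

```text
t 16.05 pos [0.5257 0.1315 0.1674] rot [ 3.1415e+00 -3.0000e-04 -4.8820e-01] az -117.97 dp [-0.46 -0.22 -0.6 ] twist -6.67 F [ 2.58 -1.7  -1.05] M [-0.562 -0.677  0.074] gap 0.0134 grip 50.1 q7 -2.48
```

>>> servo_tool(fingers=[0, 0, 0, 0], dp=[[0, 0, 0], [0, 0, 0], [0, 0, 0], [0, 0, 0]], twist=[1, 1, 0, 0])

```text
time: 16.55
tool_pos: [0.5256, 0.1315, 0.1674]
tool_rot: [3.141, -0.0, -0.523]
wrist_force: [2.8, -2.3, -1.9]
finger_gap: 0.0135
grip_force: 50.0
```

```bash
python3 -c "
from h import *
plan((.5254,.1319,.168),-111.3)"
```

```text
t 16.55 pos [0.5256 0.1315 0.1674] rot [ 3.1415e+00 -2.0000e-04 -5.2320e-01] az -119.98 dp [-0.38 -0.19 -0.61] twist -8.68 F [ 2.85 -2.29 -1.87] M [-0.774 -0.888  0.005] gap 0.0135 grip 50.0 q7 -2.51
```

```bash
cat >> h.py <<'E'
def avg(n=6):
    a=[]
    for _ in range(n):
        S=cam('side'); s=sense(); a.append(np.r_[s['wrist_force'],s['ft_torque']])
    print('avg F,M',np.mean(a,0).round(3),'sd Mz',np.std(a,0)[5].round(3)); return S
E
python3 - <<'E'
from h import *
S=avg()
cv2.imwrite('pics/k3.png',cv2.resize(S[1][170:250,260:340],None,fx=6,fy=6,interpolation=cv2.INTER_CUBIC))
E
```

```text
avg F,M [ 2.878 -3.392 -1.955 -0.895 -0.936  0.098] sd Mz 0.016
```

View pics/k3.png

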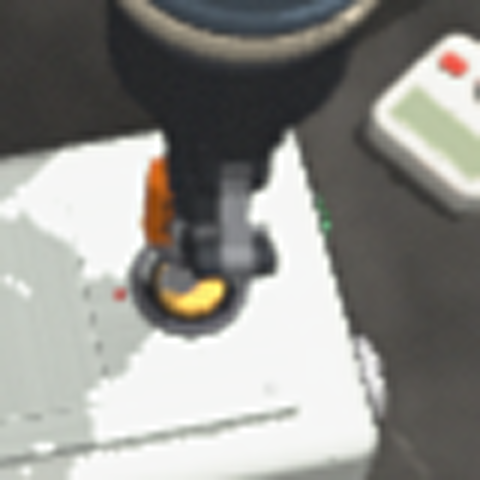

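>>> servo_tool(fingers=[0, 0, 0, 0], dp=[[0, 0, 0], [0, 0, 0], [0, 0, 0], [0, 0, 0]], twist=[1, 1, 0, 0])

```text
time: 17.35
tool_pos: [0.5256, 0.1316, 0.1674]
tool_rot: [3.141, -0.0, -0.559]
wrist_force: [3.8, -3.5, -2.6]
finger_gap: 0.0136
grip_force: 49.8
```

```bash
python3 -c "
from h import *
avg();plan((.5254,.1319,.168),-111.3)"
```

```text
avg F,M [ 3.566 -3.967 -2.584 -1.034 -1.009  0.09 ] sd Mz 0.01
t 17.65 pos [0.5256 0.1316 0.1674] rot [ 3.1415e+00 -1.0000e-04 -5.5880e-01] az -122.02 dp [-0.33 -0.17 -0.65] twist -10.72 F [ 3.92 -4.14 -2.42] M [-1.058 -1.018  0.097] gap 0.0138 grip 49.8 q7 -2.53
```

>>> servo_tool(fingers=[0, 0, 0, 0], dp=[[0, 0, 0], [0, 0, 0], [0, 0, 0], [0, 0, 0]], twist=[1, 1, 0, 0])

```text
time: 18.15
tool_pos: [0.5255, 0.1316, 0.1673]
tool_rot: [3.141, -0.0, -0.594]
wrist_force: [4.5, -3.3, -3.6]
finger_gap: 0.0136
grip_force: 49.8
```

```bash
python3 -c "
from h import *
S=avg();plan((.5254,.1319,.168),-111.3);pickle.dump(S,open('side2.pkl','wb'))"
```

```text
avg F,M [ 3.637 -3.475 -2.981 -1.012 -1.016  0.104] sd Mz 0.037
t 18.45 pos [0.5255 0.1316 0.1673] rot [ 3.1414 -0.     -0.5939] az -124.03 dp [-0.3  -0.2  -0.68] twist -12.73 F [ 3.18 -3.55 -2.61] M [-1.005 -1.097  0.056] gap 0.0134 grip 49.8 q7 -2.56
```

>>> servo_tool(fingers=[0, 0, 0, 0, 0], dp=[[0, 0, 0.2], [0, 0, 0.2], [0, 0, 0], [0, 0, 0], [0, 0, 0]], twist=[1, 1, 1, 0, 0])

```text
time: 19.08
tool_pos: [0.5257, 0.1317, 0.1672]
tool_rot: [-3.141, -0.0, -0.646]
wrist_force: [4.0, -4.4, 1.4]
finger_gap: 0.0134
grip_force: 50.3
```

```bash
python3 -c "
from h import *
S=avg();plan((.5254,.1319,.168),-111.3)"
```

```text
avg F,M [ 3.224 -3.841 -0.051 -1.131 -0.918  0.201] sd Mz 0.021
t 19.38 pos [0.5257 0.1316 0.1671] rot [-3.1415e+00 -3.0000e-04 -6.4600e-01] az -127.01 dp [-0.36 -0.06 -0.85] twist -15.71 F [ 3.03 -3.25 -0.56] M [-1.118 -0.903  0.231] gap 0.0135 grip 50.3 q7 -2.61
```

>>> servo_tool(fingers=[0, 0, 0], dp=[[0, 0, 0], [0, 0, 0], [0, 0, 0]], twist=[1, 0, 0])

```text
time: 19.75
tool_pos: [0.5257, 0.1317, 0.1672]
tool_rot: [-3.141, -0.0, -0.663]
wrist_force: [2.9, -4.3, -0.3]
finger_gap: 0.0134
grip_force: 50.3
```

```bash
python3 -c "
from h import *
S=avg();plan((.5254,.1319,.168),-111.3)"
```

```text
avg F,M [ 3.462 -3.831 -0.247 -1.113 -0.939  0.257] sd Mz 0.027
t 20.05 pos [0.5257 0.1317 0.1672] rot [-3.1414e+00 -3.0000e-04 -6.6330e-01] az -128.0 dp [-0.35  0.01 -0.82] twist -16.7 F [ 3.09 -4.49  0.38] M [-1.131 -0.917  0.207] gap 0.0134 grip 50.3 q7 -2.62
```

>>> servo_tool(fingers=[0, 0, 0, 0, 0], dp=[[0, 0, 0], [0, 0, 0], [0, 0, 0], [0, 0, 0], [0, 0, 0]], twist=[-3, -3, -3, 0, 0])

```text
time: 20.68
tool_pos: [0.5247, 0.132, 0.1668]
tool_rot: [3.141, 0.002, -0.507]
wrist_force: [-1.1, -1.9, -1.0]
finger_gap: 0.0134
grip_force: 50.1
```

```bash
python3 -c "
from h import *
S=avg();plan((.5254,.1319,.168),-111.3)"
```

```text
avg F,M [-1.639 -1.715 -1.077 -0.474  0.472  0.008] sd Mz 0.014
t 20.98 pos [0.5252 0.1318 0.1669] rot [ 3.1412e+00  5.0000e-04 -5.0580e-01] az -118.98 dp [ 0.09 -0.21 -1.15] twist -7.68 F [-0.83 -1.95 -2.31] M [-0.486  0.47   0.009] gap 0.0138 grip 50.0 q7 -2.49
```

>>> servo_tool(fingers=[0, 0, 0, 0, 0, 0, 0], dp=[[0, 0, -3], [0, 0, -6], [0, 0, -10], [0, 0, -20], [0, 0, -20], [0, 0, 0], [0, 0, 0]], twist=[0, 0, 0, 0, 0, 0, 0])

```text
time: 21.85
tool_pos: [0.5254, 0.1317, 0.2257]
tool_rot: [-3.142, 0.0, -0.506]
wrist_force: [-0.3, 0.3, -1.0]
finger_gap: 0.0132
grip_force: 50.2
```

```bash
python3 - <<'E'
from h import *
S=avg(3);plan((.467,-.19,.226),-135.5); pickle.dump(S,open('side3.pkl','wb'))
I=rect(S,.5651,.172,.08,.08,.115,.0002)
cv2.imwrite('pics/k4.png',np.hstack([cv2.resize(S[1][155:255,260:360],(400,400),interpolation=cv2.INTER_CUBIC),I]))
E
```

```text
avg F,M [-0.321  0.304 -1.462  0.03   0.016  0.004] sd Mz 0.051
t 22.0 pos [0.5252 0.1316 0.2253] rot [ 3.1408e+00  9.0000e-04 -5.0560e-01] az -118.97 dp [104.87 309.57  -0.56] twist 16.53 F [-1.06  0.85 -1.73] M [ 0.031 -0.03  -0.047] gap 0.0135 grip 50.2 q7 -2.48
```

View pics/k4.png

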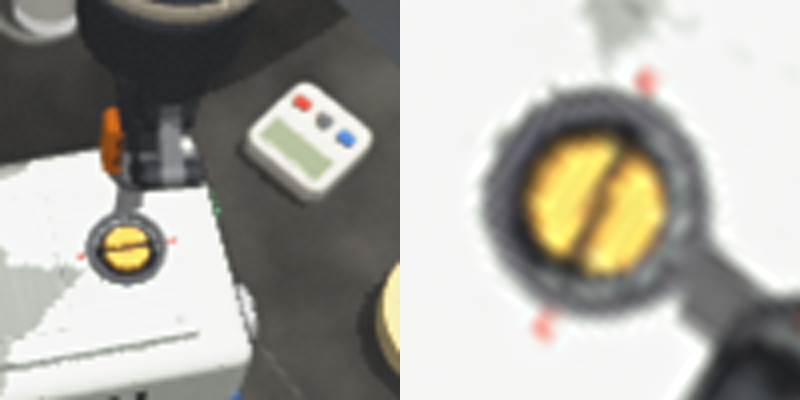

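```bash
python3 - <<'E'
from seg import *
S=pickle.load(open('side3.pkl','rb')); s=.0002; o=(.5651,.172)
I=rect(S,*o,.08,.08,.114,s); h=cv2.cvtColor(I,cv2.COLOR_BGR2HSV); L=I[...,2].astype(float)
br=cv2.inRange(h,(15,90,150),(35,255,255)); ys,xs=np.nonzero(br); e=cv2.fitEllipse(cv2.convexHull(np.c_[xs,ys].astype(np.int32)))
Y,X=np.mgrid[:400,:400]; u=X-e[0][0]; v=Y-e[0][1]; st=u*u+v*v<(9e-3/s)**2
r=sorted((L[st&(abs(np.cos(a)*v-np.sin(a)*u-d)<.7e-3/s)].mean(),np.degrees(np.arctan2(-np.cos(a),-np.sin(a)))%180-180,d) for a in np.radians(np.arange(90,135,1)) for d in np.arange(-8,9,1))[:8]
print([np.round(x,1) for x in r])
red=((h[...,0]<8)|(h[...,0]>170))&(h[...,1]>60)&(h[...,2]>180); red[:,285:]=False
n,_,stt,c=cv2.connectedComponentsWithStats(red.astype(np.uint8)); k=[c[i] for i in range(1,n) if stt[i,4]>40]; print(k)
p=np.array([w(x,o,s) for x in k]); d=p[0]-p[-1]; print(p,np.degrees(np.arctan2(d[1],d[0])),'mid',p.mean(0))
E
```

```text
[array([149.4, -22. ,   1. ]), array([149.5, -23. ,   1. ]), array([149.5, -22. ,   0. ]), array([149.6, -23. ,   0. ]), array([149.7, -21. ,   1. ]), array([149.9, -21. ,   0. ]), array([150., -24.,   1.]), array([150.1, -24. ,   0. ])]
[array([246.96451613,  83.08387097]), array([144.55555556, 327.30902778])]
[[0.54848323 0.1226071 ]
 [0.49963819 0.14308889]] -22.749372083777974 mid [0.52406071 0.13284799]
```

>>> servo_tool(fingers=[0, 0, 0, 0, 0, 0, 0, 0, 0, 0, 0, 0, 0, 0], dp=[[8, 24, 0], [13, 38, 0], [15, 44, 0], [15, 44, 0], [15, 44, 0], [15, 44, 0], [13, 39, 0], [8, 24, 0], [3, 8.6, 0], [0, 0, 0], [0, 0, 0], [0, 0, 0], [0, 0, 0], [0, 0, 0]], twist=[0, 0, 0, 0, 0, 0, 0, 0, 0, 8.25, 8.25, 0, 0, 0])

```text
time: 23.75
tool_pos: [0.4675, -0.1897, 0.2259]
tool_rot: [-3.142, 0.0, -0.791]
wrist_force: [-0.6, -0.1, -1.1]
finger_gap: 0.0133
grip_force: 50.1
```

```bash
python3 - <<'E'
from h import *
S=cam('side');T=cam('top');plan((.4673,-.19,.14),-135.5)
p=sense()['tool_pos']
for z in (-.0584,-.0584+.048,-.0584+.1): print('proj axis',z,(proj(S,p+[0,0,z])[0]-[195,60])*[5,5], (proj(T,p+[0,0,z])[0]-[280,170])*5)
cv2.imwrite('pics/p1.png',np.hstack([cv2.resize(x,(400,400),interpolation=cv2.INTER_CUBIC) for x in(S[1][60:140,195:275],T[1][170:250,280:360])]))
E
```

```text
t 23.85 pos [ 0.4674 -0.1899  0.226 ] rot [-3.1415e+00  1.0000e-04 -7.9260e-01] az -135.41 dp [-5.000e-02  1.400e-01  8.599e+01] twist 0.09 F [ 0.36 -0.28 -1.39] M [-0.024  0.001 -0.046] gap 0.0133 grip 50.1 q7 -2.06
proj axis -0.0584 [210.98768542 197.34120698] [275.98814303 216.05757351]
proj axis -0.0104 [204.85294306 129.65692127] [293.30998247 200.38692526]
proj axis 0.041600000000000005 [197.57724891  49.11708518] [313.70521446 181.91747961]
```

View pics/p1.png

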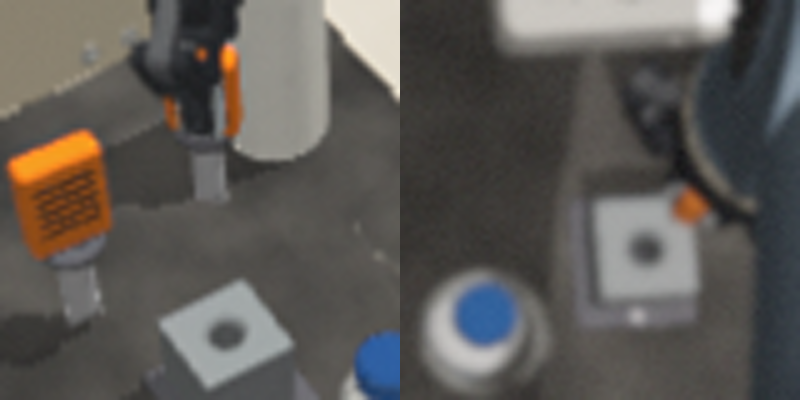

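```bash
python3 - <<'E'
from h import *
S=pickle.load(open('side3.pkl','rb'));T=pickle.load(open('top0.pkl','rb'))
print(back(S,[[195+227/5-.4,60+335/5-.4]],.056),back(T,[[280+247/5-.4,170+247/5-.4]],.056))
E
```

```text
[[ 0.46632856 -0.1900708   0.056     ]] [[ 0.4691215  -0.19280732  0.056     ]]
```

>>> servo_tool(fingers=[0, 0, 0, 0, 0, 0, 0], dp=[[0, 0.2, 25], [0, 0, 35], [0, 0, 30], [0, 0, 10], [0, 0, 0], [0, 0, 0], [0, 0, 0]], twist=[0, 0, 0, 0, 0, 0, 0])

```text
time: 24.72
tool_pos: [0.4679, -0.1903, 0.127]
tool_rot: [-3.141, -0.002, -0.794]
wrist_force: [0.0, 0.2, -0.7]
finger_gap: 0.0134
grip_force: 50.1
```

```bash
python3 -c "
from h import *
avg(3);plan((.4673,-.1902,.0664),-135.5)"
```

```text
avg F,M [-4.010e-01 -6.800e-02 -2.031e+00  3.000e-03  2.000e-03 -5.000e-03] sd Mz 0.003
t 24.88 pos [ 0.4676 -0.1902  0.1265] rot [-3.1411e+00 -8.0000e-04 -7.9370e-01] az -135.47 dp [-0.26  0.2  60.12] twist 0.03 F [-0.15  0.18 -2.72] M [ 0.002 -0.014 -0.004] gap 0.0131 grip 50.1 q7 -2.06
```

>>> servo_tool(fingers=[0, 0, 0, 0, 0, 0, 0, 0], dp=[[0, 0, 4], [0, 0, 4], [0, 0, 4], [0, 0, 4], [0, 0, 4], [0, 0, 0], [0, 0, 0], [0, 0, 0]], twist=[0, 0, 0, 0, 0, 0, 0, 0])

```text
time: 25.88
tool_pos: [0.4674, -0.1902, 0.1061]
tool_rot: [-3.141, -0.0, -0.794]
wrist_force: [0.5, -0.2, -1.2]
finger_gap: 0.0134
grip_force: 50.1
```

```bash
python3 -c "
from h import *
avg(3);plan((.4673,-.1902,.0664),-135.5)"
```

```text
avg F,M [-5.300e-02 -1.650e-01 -1.009e+00  3.000e-03 -2.000e-03  1.000e-03] sd Mz 0.027
t 26.02 pos [ 0.4673 -0.1902  0.1061] rot [-3.1415e+00 -2.0000e-04 -7.9370e-01] az -135.48 dp [-1.000e-02  5.000e-02  3.971e+01] twist 0.02 F [-0.34 -0.55 -0.83] M [-0.009 -0.011  0.039] gap 0.0137 grip 50.1 q7 -2.06
```

In the hole with no side force. Lower the rest, stopping just above home.

>>> servo_tool(fingers=[0, 0, 0, 0, 0, 0, 0, 0, 0, 0], dp=[[0, 0, 6], [0, 0, 8], [0, 0, 8], [0, 0, 8], [0, 0, 5], [0, 0, 2], [0, 0, 1], [0, 0, 0.5], [0, 0, 0], [0, 0, 0]], twist=[0, 0, 0, 0, 0, 0, 0, 0, 0, 0])

```text
time: 27.28
tool_pos: [0.4674, -0.1901, 0.0676]
tool_rot: [-3.141, -0.0, -0.794]
wrist_force: [0.2, -0.4, -1.1]
finger_gap: 0.0133
grip_force: 50.1
```

```bash
python3 -c "
from h import *
avg(3);plan((.4673,-.1902,.0664),-135.5)"
```

```text
avg F,M [ 0.165  0.517 -0.775 -0.01  -0.022  0.035] sd Mz 0.009
t 27.43 pos [ 0.4674 -0.1902  0.0676] rot [-3.1415e+00 -2.0000e-04 -7.9370e-01] az -135.48 dp [-0.    0.07  1.19] twist 0.02 F [ 0.09  0.54 -0.88] M [-0.013 -0.028  0.034] gap 0.0135 grip 50.1 q7 -2.06
```

>>> servo_tool(fingers=[0, 0, 0, 0, 0], dp=[[0, 0, 0.5], [0, 0, 0.5], [0, 0, 0.3], [0, 0, 0], [0, 0, 0]], twist=[0, 0, 0, 0, 0])

```text
time: 28.05
tool_pos: [0.4673, -0.1901, 0.0664]
tool_rot: [-3.141, -0.0, -0.794]
wrist_force: [-1.8, 0.7, 4.8]
finger_gap: 0.0136
grip_force: 50.9
```

```bash
python3 -c "
from h import *
avg(3);plan((.4673,-.1902,.0664),-135.5)"
```

```text
avg F,M [-1.398e+00  7.770e-01  5.613e+00  1.370e-01  3.140e-01  1.000e-03] sd Mz 0.027
t 28.2 pos [ 0.4673 -0.1902  0.0663] rot [-3.1415e+00 -1.0000e-04 -7.9370e-01] az -135.48 dp [ 0.01  0.04 -0.05] twist 0.02 F [-2.01  1.01  5.87] M [ 0.151  0.33  -0.028] gap 0.0137 grip 50.9 q7 -2.06
```

>>> servo_tool(fingers=[0.2, 0.3, 0.45, 0.5, 0.5, 0.5, 0.5, 0.5, 0.5, 0.5, 0.5, 0.5], dp=[[0, 0, 0], [0, 0, 0], [0, 0, 0], [0, 0, 0], [0, 0, 0], [0, 0, -10], [0, 0, -20], [0, 0, -40], [0, 0, -50], [0, 0, -50], [0, 0, -30], [0, 0, 0]], twist=[0, 0, 0, 0, 0, 0, 0, 0, 0, 0, 0, 0], newtons=20)

```text
time: 29.7
tool_pos: [0.4683, -0.1905, 0.2691]
tool_rot: [-3.139, -0.005, -0.794]
wrist_force: [0.1, 0.1, -0.4]
finger_gap: 0.0427
grip_force: 0.0
```

```bash
python3 - <<'E'
from h import *
S=cam('side');T=cam('top');plan((.4673,-.1902,.0664),-135.5)
cv2.imwrite('pics/f1.png',np.hstack([cv2.resize(x,(400,400),interpolation=cv2.INTER_CUBIC) for x in(S[1][80:160,200:280],T[1][170:250,280:360])]))
E
```

```text
t 29.8 pos [ 0.4669 -0.19    0.2663] rot [-3.1414e+00 -1.0000e-04 -7.9360e-01] az -135.47 dp [ 3.7000e-01 -8.0000e-02  1.9989e+02] twist 0.03 F [ 0.39  0.23 -0.52] M [0.012 0.051 0.03 ] gap 0.0428 grip 0.0 q7 -2.06
```

View pics/f1.png

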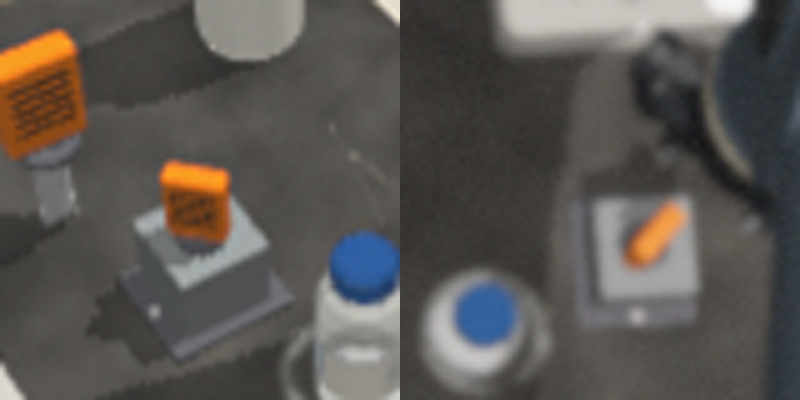

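```bash
python3 - <<'E'
from h import *
S0=pickle.load(open('side0.pkl','rb'))[1]; S=cam('side')[1]
for I in(S0,S):
    m=cv2.inRange(cv2.cvtColor(I[105:135,228:255],cv2.COLOR_BGR2HSV),(3,140,60),(20,255,255)); ys,xs=np.nonzero(m); print(xs.mean(),ys.mean(),ys.min(),ys.max(),len(xs))
print(sense()['dq'].round(3)); print(sign_off())
E
```

```text
10.898936170212766 13.952127659574469 6 22 188
10.841530054644808 14.546448087431694 7 22 183
[ 0.001  0.013  0.     0.006 -0.001 -0.001 -0.001]
the job is handed in; nothing more can be done
None
```

The cover is locked: I turned the cam lock clockwise to its stop, and the slot lines up with the red dots to about 0.5°. The key is back in its stand, upright and fully down, within about half a pixel of its starting picture, and I handed the job in at about 30 s.

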